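# Shut the tagged air valve in the bench air box

## Task

Slide the plywood cover of the bench air box along its runners onto the box's decked half, as far to the robot's left as it goes, then push the lever of the valve that carries the round tag shut: a quarter turn clockwise, until it meets its stop and lies square across its pipe. Do it all by pushing with the fingers: the cover must stay down on the box, and nothing is to be lifted or carried. Leave the untagged valve as it is, do not disturb the hammer, the glue bottle or the ear defenders, and finish with the cover still open.

Things in the scene. Friction and masses are not known exactly. Their poses are not given: they have to be found in the camera images.
- air_box: Long grey-painted box fixed to the bench, 228 (x) by 508 (y) by 94 mm high. Origin: centre of its underside, at bench level; x from its front (robot's side) to its back, y along it to its left end. The left half is decked over. A supply pipe stands within 75 mm of the left end; two outlets stick out of the front to x = -146 mm, below 55 mm height.
- hatch (a point): Centre of the open hatch in the box's right half (176 mm in x, 236 mm in y), 85 mm above the bench, at the top of the long walls on which the cover lies; the floor inside is 10 mm above the bench. Runners along both long sides (14 mm wide, outside the cover) and the end walls (12 mm) rise to 94 mm.
- cover: Loose plywood cover, 196 (x) by 240 (y) by 9 mm, 0.25 to 0.5 kg, flat between the runners with 2 mm play each side; slides at 1 to 5 N. Origin: centre of its underside; axes as the box's. At the start its origin is at y = -120 to -88 mm of the box, over the hatch; fully left, against the end wall, at y = +122 mm, and the hatch is clear.
- cleat (a point): Centre of the wooden finger cleat that stands on the middle of the cover's top, 110 (x) by 22 (y) by 20 mm high; this point is 104 mm above the bench, 10 mm below the cleat's top.
- tagged_lever (a joint): Angle of the tagged valve's lever, rad: 0 open (along its pipe, pointing to the box's front, -x), 1.571 shut at its stop (square across the pipe, pointing to the box's left, +y). Grows clockwise seen from above. Starts at 0 to 0.35. It stays where it is left; about 6 N at 45 mm from the stem turns it.
- tagged_stem (a point): On the vertical stem axis of the tagged valve, 64 mm above the bench, lever mid height. Two like brass valves stand in the hatch, 98 mm apart along the box; either may be the tagged one. It alone has a plain round metal disc, 34 mm across, on the lever over the stem; nut top 73 mm above the bench. Each valve's pipe runs to the front under the lever, top at most 51 mm above the bench.
- tagged_tip (a point): Outer end of the tagged valve's lever, 68 mm from the stem axis, 64 mm above the bench. The lever's black sleeve is 16 mm wide and runs from 22 to 68 mm from the stem, its underside 58 and its top 70 mm above the bench.
- plain_lever (a joint): Angle of the untagged valve's lever, same meaning (0 open, 1.571 shut); to be left as it is.
- plain_stem (a point): On the stem axis of the untagged valve, 64 mm above the bench: the same valve with a bare nut and no disc.
- plain_tip (a point): The outer end of the untagged valve's lever, same sizes as the tagged one.
- hammer: Hammer lying on the bench behind the box's hatch, 270 mm long, along the box, head to the left. Origin on its underside, handle towards its -x. A bystander.
- glue: White glue bottle standing right of the box, 62 mm across, 140 mm high. Origin: centre of its underside. A bystander.
- ear_defenders: Ear defenders lying behind the box towards its left: two black cups, 172 mm over both, 68 mm high, with a wire band. Origin: on the bench midway between the cups. A bystander.

How it is judged:
By the outcome, as a careful person would: the job done as asked, in the order asked, and still so for the second after the job is handed in, with the robot touching nothing.
It also fails if it takes over 48 s, if anything falls off the work surface, if the arm or the gripper's body presses on something with over 40 N, if the wrist force passes 120 N, or if a joint passes its speed limit or range.

## Robot

A 7-joint arm with a two-finger parallel gripper is mounted at the origin on the work surface. World frame = base frame: x ahead of the robot, y to its left, z up, the work surface at z = 0. Lengths are in m, angles in rad, forces in N, time in s.
With the tool pointing down it reaches from about 0.4 to 0.85 m from the base axis. Payload 4.5 kg.
Tool frame: the origin (TCP) lies between the finger pads; the fingertips stand 19 mm ahead of it and the grasp point (between the pads) is the TCP (r.tips_ahead is the distance from the TCP to the fingertips, in m); z points along the fingers, y is the line along which they close (so a half turn about z gives the same grasp; the last joint's range is limited). The gripper opens to 88 mm and grips with 3 to 60 N. Pads are 18 mm wide; open, the fingers measure 123 mm over their backs; the gripper's body (75 mm by 187 mm) begins 45 mm behind the grasp point.
Start: joints at [-1.107, 0.689, -0.195, 1.565, 0.157, 0.902, -0.215], TCP at [0.26, 0.568, 0.258] pointing down, gripper open.
Joint ranges: [-3.01, 3.01], [-0.46, 2.08], [-1.47, 1.51], [0.13, 2.56], [-1, 4.14], [0.04, 2.09], [-2.66, 2.66]. Speed limits (rad/s): [2.57, 2.57, 3.14, 3.14, 3.14, 3.14, 3.14].

## Interface

Orientations are given as a unit quaternion [x, y, z, w].
In Python, from plant import r, cams, models gives the robot as it stands. The module is installed in compiled form; this text tells all that it offers.
- The arm moves only by the tool jog_arm, never from a script. Its arguments are lists of equal length, an entry for each row: "turn": the turn, a rotation vector about the tool's x, y, z in rad, a list of three; "translation": the shift along the tool's x, y, z in m, a list of three; "grip": the closure, from 0 (fully open) to 1 (shut). In form: {"turn": [[ax, ay, az], ...], "translation": [[tx, ty, tz], ...], "grip": [grip, ...]}. A call has 1 to 20 rows; each row is the pose to reach, as a shift and turn from the pose commanded when the call began, along the tool's axes at that moment; what a row does not reach only later rows make up. A row lasts 1/8 s, in which the tool goes at most 62.5 mm and 10.7 degrees, less where a joint would pass 70% of its speed; a pose out of reach is approached as far as the arm can. A call with a gripper value outside its range is refused whole. The fingers move at their own pace and stop on an object; "force" is the grip in N (left out, the last holds). Time passes only in rows, so rows that repeat a pose let the fingers close. It gives the time, the measured TCP pose, the force, the opening and the grip force at its end, in the units of the state.
- r.get_state(): the state, without advancing time (a new reading comes with each control period).
- cams.snapshot(name): name is "side" or "top"; returns the picture (480x640x3 uint8, red, green, blue); there is no depth.
- cams.camera_params(name): a dict with "fx", "fy", "cx", "cy" (pixels), "eye" and "orientation" of the camera in the world. Camera axes: x right, y up, looking along -z (the intrinsics and any distortion apply to the point x, -y, -z); pixel columns grow to the right and rows downward; lengths in m; the calibration is good to about 2 mm. A picture is of the moment at which its call begins. camera_params takes no time and is no camera call.
- r.finish_job(): hands the job in; it is judged then, once.
Trained networks look in the newest picture that a camera, given by its name, has taken for a name from the list of things; names that differ only in an ending like _2 or _b are one class to them, and where a whole thing is asked for, a point or a joint stands for the part that bears it (a point fixed in the world has none). Each returns a list of dicts, best first, with "p" (0 to 1); they miss things now and then, are a little off and sometimes report something else, mostly with a low value. They report only what shows in the picture. A call takes as long as a camera call.
- models.find_in(camera, name): "position" ([x, y, z] in m, in world coordinates, good to about 4 mm: the middle of the surface that is visible of it).
- models.masks_of(camera, name): "pixels" (480x640 bool, what is visible of it).
- models.place_of(camera, name): "position" ([x, y, z] in m, in world coordinates, good to about 4 mm: a listed point, or the origin of a listed thing).
The state is a dict: "clock": time; "q": joint angles; "qd": joint speeds; "joint_torque": joint torques, N m; "tool_pos": TCP position; "eef_rot": TCP orientation; "contact_force": force on the tool from outside, world axes, zero at the start; "moment": the same for the moment, N m; "opening": opening from 0.0 (shut) to 1.0 (fully open); "finger_force": force on a finger pad.
Only numpy, scipy, OpenCV 4.12 (cv2) and the standard library are available. Lean on these libraries where they do the work, as an engineer would, in place of code of your own. Each camera call takes 0.05 s, during which the arm holds its last target. There are 200 camera calls.

## Working session

There is one attempt and no reset: what is moved stays moved. The work goes in short steps, Python scripts to look and compute and a tool call to move; the robot and the scene stay as the last step left them, time stands still between calls to the robot, and variables do not carry over. Pictures are saved under pics/ and viewed, at most 10 in all, crops included, and the job is handed in when it is done.

Besides the shell and the picture viewer there is one more tool, called after "Request:" as name(argument=value, ...), one argument or row to a line, values as JSON. jog_arm: Moves the arm, as the interface text tells. Its arguments: {"type":"object","properties":{"turn":{"type":"array"},"translation":{"type":"array"},"grip":{"type":"array"},"force":{"type":"number"}},"required":["turn","translation","grip"]}

```bash
mkdir -p pics; python3 - <<'E'
from plant import r,cams,models
import cv2,numpy as np
s=r.get_state(); print(s['clock'],s['tool_pos'],s['eef_rot'],s['opening'])
for c in('top','side'):
    im=cams.snapshot(c); cv2.imwrite(f'pics/{c}0.png',im[...,::-1])
    print(c,cams.camera_params(c))
    for n in('air_box','hatch','cover','cleat','hammer','glue','ear_defenders','tagged_stem','plain_stem'):
        for d in models.place_of(c,n)[:2]: print(n,np.round(d['position'],4),round(d['p'],2))
E
```

```text
0.0 [0.26021545 0.56758266 0.25689069] [ 2.13218601e-01  9.77004069e-01 -9.25974362e-04 -1.41195945e-04] 0.9973285672781007
top {'fx': 560.6609723032178, 'fy': 560.6609723032178, 'cx': 312.68016725006015, 'cy': 230.7475484288205, 'eye': array([ 0.4963809 , -0.07852568,  1.03807102]), 'orientation': array([ 0.04533234, -0.03489413, -0.69940963,  0.71242793])}
air_box [0.481  0.0784 0.0007] 0.98
air_box [ 0.5815 -0.3038  0.0018] 0.36
cover [ 0.5028 -0.0338  0.0848] 0.93
cleat [ 0.4993 -0.0354  0.1036] 0.61
hammer [ 0.687  -0.0536 -0.0026] 0.58
hammer [0.4827 0.0791 0.0006] 0.49
glue [ 0.5823 -0.3041 -0.0016] 0.67
glue [ 0.498  -0.0307  0.0883] 0.25
ear_defenders [ 0.641   0.2616 -0.0027] 0.95
side {'fx': 450.749460514725, 'fy': 450.749460514725, 'cx': 329.1309001626405, 'cy': 237.26888829110305, 'eye': array([ 0.17035793, -0.5751299 ,  0.73555787]), 'orientation': array([ 0.36082886, -0.13089476, -0.2973753 ,  0.87420651])}
cover [ 0.4979 -0.0347  0.0833] 0.94
cleat [ 0.4992 -0.0323  0.1012] 0.93
hammer [ 0.6922 -0.0563  0.0024] 0.56
glue [ 0.582  -0.303  -0.0047] 0.9
ear_defenders [0.6401 0.2622 0.0008] 0.65
```

View pics/top0.png

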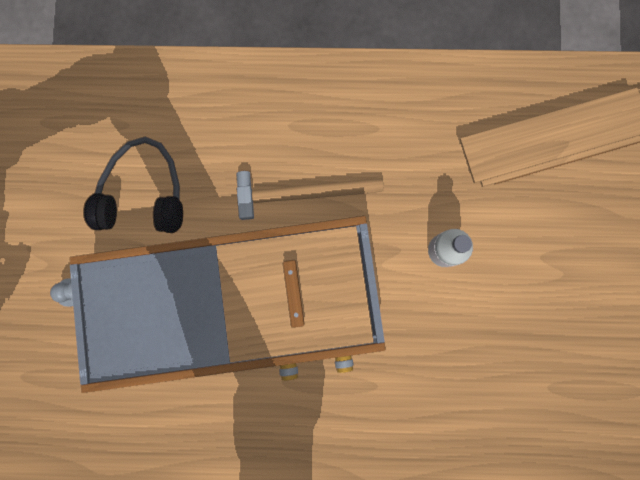

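View pics/side0.png

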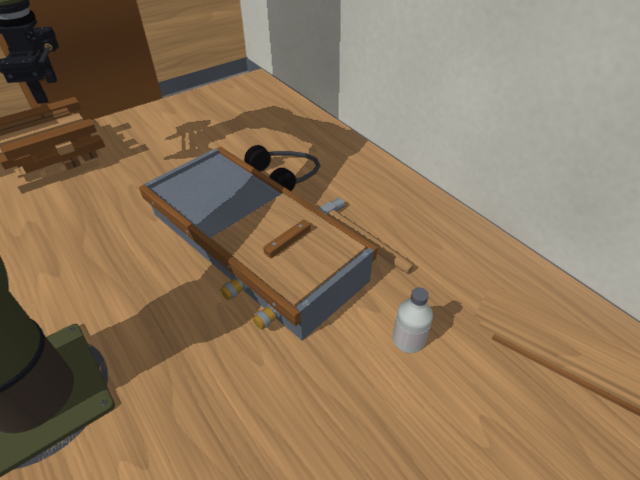

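The top picture shows the box with corners near (70,260), (365,220), (384,347) and (84,390), the cleat from (290,262) to (297,326), and the cover at the right end with a small gap. The supply pipe is at (62,292). The side picture agrees, with the outlets at the front.

```bash
cat > h.py <<'E'
import numpy as np
from scipy.spatial.transform import Rotation as R
from plant import r,cams,models
def ray(c,px,z):
    p=cams.camera_params(c); u,v=px
    d=R.from_quat(p['orientation']).apply([(u-p['cx'])/p['fx'],-(v-p['cy'])/p['fy'],-1])
    return p['eye']+d*(z-p['eye'][2])/d[2]
def proj(c,P):
    p=cams.camera_params(c); q=R.from_quat(p['orientation']).inv().apply(np.asarray(P)-p['eye'])
    return p['cx']+p['fx']*q[...,0]/-q[...,2], p['cy']-p['fy']*q[...,1]/-q[...,2]
def tool(target,yawvec=None):
    s=r.get_state(); T=R.from_quat(s['eef_rot'])
    return T.inv().apply(np.asarray(target)-s['tool_pos'])
E
python3 - <<'E'
from h import *
C=[ray('top',p,.094)[:2] for p in((70,260),(365,220),(384,347),(84,390))]
print(np.round(C,4))
BL,BR,FR,FL=C
print('len',np.linalg.norm(BL-BR),np.linalg.norm(FL-FR),'wid',np.linalg.norm(BL-FL),np.linalg.norm(BR-FR))
c=np.mean(C,axis=0); y=(BL-BR+FL-FR); x=(BL-FL+BR-FR)
print('c',c,'yaw from y',np.arctan2(-y[0],y[1]),'from x',np.arctan2(x[1],x[0]))
a,b=[ray('top',p,.114)[:2] for p in((290,262),(297,326))]
print('cleat',a,b,(a+b)/2)
# place_of in box
s=r.get_state();T=R.from_quat(s['eef_rot']).as_matrix();print(T.round(3))
for n in('air_box','cleat'):
    for k in 'pp':
        cams.snapshot('top')
        print(n,[np.round(d['position'],4) for d in models.place_of('top',n)[:1]])
E
```

```text
[[ 0.5467  0.3468]
 [ 0.6238 -0.1519]
 [ 0.4126 -0.1851]
 [ 0.3327  0.3088]]
len 0.5046714849757933 0.5003945064351141 wid 0.21738731069696904 0.21379531899151663
c [0.47895497 0.07965332] yaw from y 0.15684056845100627 from x 0.16582357688616017
cleat [ 0.54907503 -0.02743572] [ 0.44510164 -0.041319  ] [ 0.49708833 -0.03437736]
[[-0.909  0.417  0.   ]
 [ 0.417  0.909  0.   ]
 [ 0.     0.    -1.   ]]
air_box []
air_box [array([0.4793, 0.0805, 0.0017])]
cleat [array([ 0.4989, -0.0356,  0.1025])]
cleat [array([ 0.4977, -0.035 ,  0.1045])]
```

Request:
jog_arm(
  turn=[
    [0,0,0.18],
    [0,0,0.36],
    [0,0,0.54],
    [0,0,0.72],
    [0,0,0.9],
    [0,0,0.984],
    [0,0,0.984],
    [0,0,0.984],
    [0,0,0.984],
    [0,0,0.984],
    [0,0,0.984],
    [0,0,0.984],
    [0,0,0.984],
    [0,0,0.984],
    [0,0,0.984],
    [0,0,0.984],
  ],
  translation=[
    [-0.035,-0.035,0.003],
    [-0.07,-0.07,0.006],
    [-0.105,-0.104,0.01],
    [-0.14,-0.139,0.013],
    [-0.175,-0.174,0.016],
    [-0.21,-0.208,0.02],
    [-0.246,-0.243,0.023],
    [-0.281,-0.278,0.026],
    [-0.316,-0.312,0.03],
    [-0.352,-0.347,0.033],
    [-0.387,-0.382,0.037],
    [-0.422,-0.416,0.037],
    [-0.457,-0.451,0.037],
    [-0.4925,-0.486,0.037],
    [-0.4925,-0.486,0.037],
    [-0.4925,-0.486,0.037],
  ],
  grip=[0.5,0.5,0.5,0.5,0.5,0.5,0.5,0.5,0.5,0.5,0.5,0.5,0.5,0.5,0.5,0.5],
)

```text
clock: 3.4
tool_pos: [0.5054, -0.0782, 0.2206]
eef_rot: [0.649, 0.76, 0.0, -0.0]
contact_force: [0.5, 0.3, -0.1]
opening: 0.502
finger_force: 0.0
```

Request:
jog_arm(
  turn=[
    [0,0,0],
    [0,0,0],
    [0,0,0],
    [0,0,0],
    [0,0,0],
    [0,0,0],
    [0,0,0],
    [0,0,0],
    [0,0,0],
    [0,0,0],
    [0,0,0],
    [0,0,0],
    [0,0,0],
    [0,0,0],
    [0,0,0],
    [0,0,0],
    [0,0,0],
    [0,0,0],
    [0,0,0],
    [0,0,0],
  ],
  translation=[
    [0,0,0.04],
    [0,0,0.08],
    [0,0,0.1],
    [0,0,0.1],
    [0.01,0,0.1],
    [0.02,0,0.1],
    [0.03,0,0.1],
    [0.045,0,0.1],
    [0.06,0,0.1],
    [0.077,0,0.1],
    [0.094,0,0.1],
    [0.111,0,0.1],
    [0.128,0,0.1],
    [0.145,0,0.1],
    [0.162,0,0.1],
    [0.179,0,0.1],
    [0.196,0,0.1],
    [0.213,0,0.1],
    [0.23,0,0.1],
    [0.235,0,0.1],
  ],
  grip=[0.5,0.5,0.5,0.5,0.5,0.5,0.5,0.5,0.5,0.5,0.5,0.5,0.5,0.5,0.5,0.5,0.5,0.5,0.5,0.5],
)

```text
clock: 5.9
tool_pos: [0.4689, 0.1535, 0.1213]
eef_rot: [0.649, 0.761, 0.0, 0.001]
contact_force: [-0.1, -5.4, 4.1]
opening: 0.501
finger_force: 2.7
```

Request:
jog_arm(
  turn=[
    [0,0,0],
    [0,0,0],
    [0,0,0],
    [0,0,0],
    [0,0,0],
    [0,0,0],
  ],
  translation=[
    [0.004,0,0],
    [0.008,0,0],
    [0.012,0,0],
    [0.016,0,0],
    [0.02,0,0],
    [0.022,0,0],
  ],
  grip=[0.5,0.5,0.5,0.5,0.5,0.5],
)

```text
clock: 6.65
tool_pos: [0.4656, 0.1734, 0.1211]
eef_rot: [0.65, 0.76, -0.001, 0.001]
contact_force: [1.1, -4.9, 4.6]
opening: 0.499
finger_force: 2.8
```

Request:
jog_arm(
  turn=[
    [0,0,0],
    [0,0,0],
    [0,0,0],
    [0,0,0],
  ],
  translation=[
    [0.003,0,0],
    [0.006,0,0],
    [0.008,0,0],
    [0.008,0,0],
  ],
  grip=[0.5,0.5,0.5,0.5],
)

```text
clock: 7.15
tool_pos: [0.4645, 0.1801, 0.1211]
eef_rot: [0.65, 0.76, -0.001, 0.001]
contact_force: [0.1, -7.4, 5.7]
opening: 0.502
finger_force: 3.8
```

Request:
jog_arm(
  turn=[
    [0,0,0],
    [0,0,0],
    [0,0,0],
    [0,0,0],
  ],
  translation=[
    [0.002,0,0],
    [0.004,0,0],
    [0.004,0,0],
    [0.004,0,0],
  ],
  grip=[0.5,0.5,0.5,0.5],
)

```text
clock: 7.65
tool_pos: [0.4644, 0.1803, 0.1211]
eef_rot: [0.652, 0.759, -0.003, 0.003]
contact_force: [3.4, -15.3, 5.1]
opening: 0.499
finger_force: 7.7
```

Request:
jog_arm(
  turn=[
    [0,0,0],
    [0,0,0],
    [0,0,0],
    [0,0,0],
    [0,0,0],
    [0,0,0],
  ],
  translation=[
    [-0.01,0,0],
    [-0.015,0,0],
    [-0.015,0,-0.03],
    [-0.015,0,-0.07],
    [-0.015,0,-0.1],
    [-0.015,0,-0.1],
  ],
  grip=[0.5,0.8,1,1,1,1],
)

```text
clock: 8.4
tool_pos: [0.4668, 0.1734, 0.2225]
eef_rot: [0.649, 0.761, 0.002, 0.001]
contact_force: [0.1, 1.0, -0.1]
opening: 0.006
finger_force: 0.0
```

```bash
python3 - <<'E'
from h import *
import cv2
im=cams.snapshot('top'); cv2.imwrite('pics/t1.png',cv2.resize(im[200:400,60:420,::-1],(792,440),interpolation=cv2.INTER_CUBIC))
for n in('tagged_stem','tagged_tip','plain_stem','plain_tip','cover','cleat'):
  for c in('top','side'):
    if c=='side': cams.snapshot(c)
    for d in models.place_of(c,n)[:2]: print(c,n,np.round(d['position'],4),round(d['p'],2))
B=R.from_euler('z',.157);c=np.array([.480,.079,0])
print(proj('top',c+B.apply([[-.114,-.254,.094],[.114,-.254,.094],[-.088,-.118,.085],[0,-.118,.064],[0,.001,.094]])))
E
```

```text
top tagged_stem [0.5151 0.0008 0.0652] 0.88
side tagged_stem [0.5113 0.0038 0.0625] 0.68
top tagged_tip [0.443  0.0016 0.0681] 0.97
side tagged_tip [ 0.4448 -0.0033  0.0595] 0.53
side tagged_tip [0.5133 0.0035 0.0654] 0.32
top plain_stem [ 0.5309 -0.0975  0.0642] 0.79
top plain_tip [ 0.46  -0.102  0.064] 0.85
top plain_tip [ 0.6412  0.262  -0.0027] 0.32
side plain_tip [ 0.4631 -0.0994  0.0618] 0.68
top cover [0.4614 0.2003 0.0815] 0.82
side cover [0.4621 0.2013 0.085 ] 0.82
side cover [5.124e-01 5.000e-04 6.530e-02] 0.42
top cleat [0.4618 0.1979 0.1029] 0.65
side cleat [0.4606 0.204  0.0997] 0.8
(array([386.75899759, 366.29414778, 303.23843984, 296.71071611,
       225.54520104]), array([350.43406478, 215.05480514, 345.48596194, 293.08280117,
       302.85659614]))
```

View pics/t1.png

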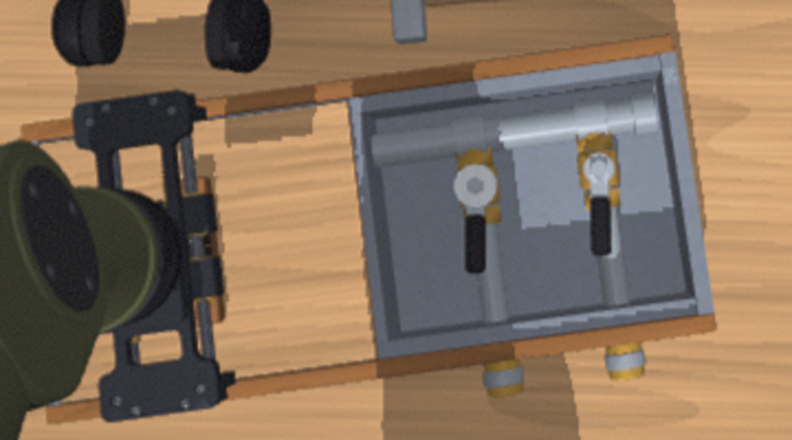

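The crop shows the tagged valve on the left: disc at (475,185) in the crop, full-picture (276,284), with its sleeve tip at crop (474,272). The plain valve is on the right at (598,170), and the hatch is clear. The cover is fully left.

```bash
python3 - <<'E'
from h import *
f=lambda u,v:(60+u/2.2,200+v/2.2)
S=ray('top',f(475,185),.073);Tp=ray('top',f(474,272),.067);P=ray('top',f(598,170),.07)
B=R.from_euler('z',.157);c=np.array([.480,.079,0])
b=lambda p:B.inv().apply(p-c).round(4)
print(S,Tp,b(S),b(Tp),b(P))
S=(S+[.514,.001,0])/2; S[2]=.076
s=r.get_state();print(s['q'].round(2),s['tool_pos'])
t0=.13
def W(th,d,z=.076,rad=.048):
    u=np.array([-np.cos(th),np.sin(th),0]);p=np.array([np.sin(th),np.cos(th),0])
    w=S+B.apply(rad*u-d*p); w[2]=z; return w
T=R.from_quat([.649,.7608,0,0])
start=W(t0,.037)
print('stem',S,'to start',T.inv().apply(start-s['tool_pos']).round(4))
# rows relative to start pose with tool turned by t0
T1=T*R.from_euler('z',t0)
print(T1.apply([1,0,0]),B.apply([np.sin(t0),np.cos(t0),0]))
for th in np.arange(t0,1.60,.0):break
ths=np.append(np.linspace(t0,1.57,17),1.62)
for th in ths: print(round(th-t0,3),T1.inv().apply(W(th,.016)-start).round(4))
E
```

```text
[ 0.51307413 -0.00188586  0.073     ] [ 0.4457521  -0.00242828  0.067     ] [ 0.02   -0.0851  0.073 ] [-0.0466 -0.0751  0.067 ] [ 0.0184 -0.1817  0.07  ]
[-0.49  0.58  0.07  1.99 -0.08  0.57 -0.21] [0.46594892 0.17206215 0.22076407]
stem [ 5.13537067e-01 -4.42931767e-04  7.60000000e-02] to start [-0.2082 -0.0326  0.1448]
[-0.02826906  0.99960035  0.        ] [-0.02699672  0.99963552  0.        ]Traceback (most recent call last):
  File "<stdin>", line 19, in <module>
ZeroDivisionError: float division by zero
```

Request:
jog_arm(
  turn=[
    [0,0,0],
    [0,0,0.06],
    [0,0,0.13],
    [0,0,0.13],
    [0,0,0.13],
    [0,0,0.13],
    [0,0,0.13],
    [0,0,0.13],
    [0,0,0.13],
    [0,0,0.13],
    [0,0,0.13],
    [0,0,0.13],
  ],
  translation=[
    [-0.05,-0.008,0],
    [-0.1,-0.016,0],
    [-0.15,-0.024,0],
    [-0.2,-0.031,0],
    [-0.208,-0.033,0],
    [-0.208,-0.033,0.02],
    [-0.208,-0.033,0.05],
    [-0.208,-0.033,0.08],
    [-0.208,-0.033,0.11],
    [-0.208,-0.033,0.13],
    [-0.208,-0.033,0.145],
    [-0.208,-0.033,0.145],
  ],
  grip=[1,1,1,1,1,1,1,1,1,1,1,1],
)

```text
clock: 10.85
tool_pos: [0.4655, -0.0379, 0.075]
eef_rot: [0.697, 0.717, -0.0, -0.001]
contact_force: [0.4, -0.5, 0.6]
opening: 0.004
finger_force: 0.0
```

```bash
python3 - <<'E'
from h import *
import cv2
S=np.array([.5135,-.0004,.076]);B=R.from_euler('z',.157);t0=.13
s=r.get_state();start=s['tool_pos'];T1=R.from_quat(s['eef_rot']);print(start,s['eef_rot'],s['contact_force'],s['q'].round(2))
def W(th,d,rad=.048):
    u=np.array([-np.cos(th),np.sin(th),0]);p=np.array([np.sin(th),np.cos(th),0])
    return S+B.apply(rad*u-d*p)
for th in np.append(np.linspace(t0,1.57,17),1.62): print(round(th-t0,3),T1.inv().apply(W(th,.017)-start).round(4))
im=cams.snapshot('side'); cv2.imwrite('pics/s2.png',cv2.resize(im[160:340,120:400,::-1],(784,504),interpolation=cv2.INTER_CUBIC))
E
```

```text
[ 0.46554874 -0.03793584  0.07502984] [ 6.97198346e-01  7.16877898e-01 -3.21660590e-04 -6.64769317e-04] [ 0.42170548 -0.45146213  0.55896636] [-0.02  0.84  0.01  2.17 -0.07  0.14  0.08]
0.0 [ 0.0192  0.001  -0.001 ]
0.09 [ 0.0236 -0.0004 -0.001 ]
0.18 [ 0.0281 -0.0013 -0.001 ]
0.27 [ 0.0326 -0.0018 -0.001 ]
0.36 [ 0.0372 -0.0019 -0.0009]
0.45 [ 0.0418 -0.0016 -0.0009]
0.54 [ 0.0463 -0.0009 -0.0009]
0.63 [ 0.0508  0.0002 -0.0009]
0.72 [ 0.0551  0.0017 -0.0009]
0.81 [ 0.0593  0.0036 -0.0009]
0.9 [ 0.0633  0.0058 -0.0009]
0.99 [ 0.067   0.0085 -0.0009]
1.08 [ 0.0705  0.0114 -0.001 ]
1.17 [ 0.0738  0.0146 -0.001 ]
1.26 [ 0.0767  0.0181 -0.001 ]
1.35 [ 0.0793  0.0219 -0.001 ]
1.44 [ 0.0816  0.0259 -0.001 ]
1.49 [ 0.0827  0.0282 -0.001 ]
```

View pics/s2.png

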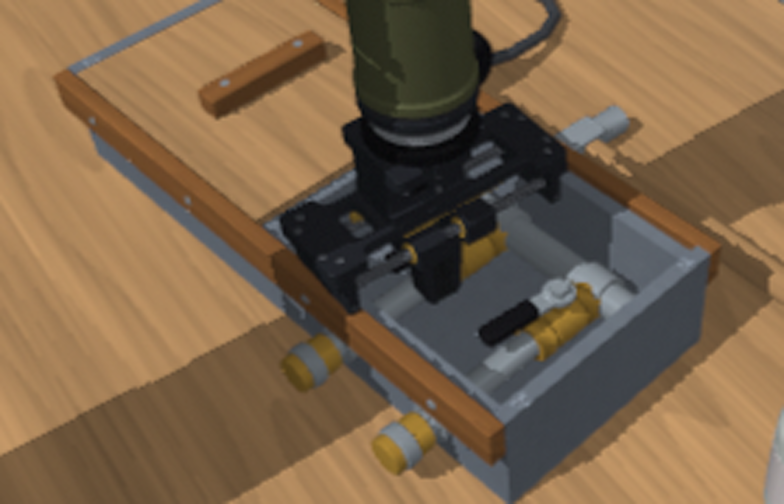

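The side picture shows the closed fingers at about (437,265), inside the hatch between the two levers. The plain valve at (520,310) is clear.

Request:
jog_arm(
  turn=[
    [0,0,0],
    [0,0,0],
    [0,0,0.09],
    [0,0,0.18],
    [0,0,0.27],
    [0,0,0.36],
    [0,0,0.45],
    [0,0,0.54],
    [0,0,0.63],
    [0,0,0.72],
    [0,0,0.81],
    [0,0,0.9],
    [0,0,0.99],
    [0,0,1.08],
    [0,0,1.17],
    [0,0,1.26],
    [0,0,1.35],
    [0,0,1.35],
  ],
  translation=[
    [0.01,0.001,0],
    [0.019,0.001,0],
    [0.0236,0,0],
    [0.028,-0.001,0],
    [0.0326,-0.002,0],
    [0.037,-0.002,0],
    [0.042,-0.0016,0],
    [0.0463,-0.001,0],
    [0.051,0,0],
    [0.055,0.0017,0],
    [0.0593,0.0036,0],
    [0.0633,0.006,0],
    [0.067,0.0085,0],
    [0.0705,0.0114,0],
    [0.074,0.0146,0],
    [0.0767,0.018,0],
    [0.0793,0.022,0],
    [0.0793,0.022,0],
  ],
  grip=[1,1,1,1,1,1,1,1,1,1,1,1,1,1,1,1,1,1],
)

```text
clock: 13.15
tool_pos: [0.4845, 0.0413, 0.076]
eef_rot: [0.992, 0.124, -0.001, 0.0]
contact_force: [-3.8, -3.3, 2.7]
opening: 0.007
finger_force: 1.9
```

```bash
python3 - <<'E'
from h import *
S=np.array([.5135,-.0004,.076]);B=R.from_euler('z',.157)
s=r.get_state();T=R.from_quat(s['eef_rot']);x=B.inv().apply(T.apply([1,0,0]));q=B.inv().apply(s['tool_pos']-S)
print('th',np.arctan2(x[0],x[1]),'tcp rel stem(box)',q.round(4),s['contact_force'],s['q'].round(2),T.inv().apply(B.apply([1,0,0])).round(3))
E
```

```text
th 1.4791894369772718 tcp rel stem(box) [-0.0222  0.0457 -0.    ] [-3.80593726 -3.33680453  2.67994351] [-0.32  0.86  0.23  2.12 -0.78  0.24 -0.72] [ 0.996  0.091 -0.002]
```

Request:
jog_arm(
  turn=[
    [0,0,0.045],
    [0,0,0.09],
    [0,0,0.09],
    [0,0,0.09],
    [0,0,0.09],
  ],
  translation=[
    [0.0025,0.001,0],
    [0.005,0.001,0],
    [0.0065,0.001,0],
    [0.008,0.001,0],
    [0.008,0.001,0],
  ],
  grip=[1,1,1,1,1],
)

```text
clock: 13.78
tool_pos: [0.4889, 0.0437, 0.0756]
eef_rot: [0.997, 0.079, -0.004, -0.002]
contact_force: [-10.5, 0.3, 6.7]
opening: 0.006
finger_force: 4.9
```

Request:
jog_arm(
  turn=[
    [0,0,0],
    [0,0,0],
    [0,0,0],
  ],
  translation=[
    [0.002,0,0],
    [0.004,0,0],
    [0.004,0,0],
  ],
  grip=[1,1,1],
)

```text
clock: 14.15
tool_pos: [0.4892, 0.0437, 0.0755]
eef_rot: [0.997, 0.079, -0.008, -0.002]
contact_force: [-15.7, -1.4, 12.7]
opening: 0.005
finger_force: 8.1
```

Request:
jog_arm(
  turn=[
    [0,0,0],
    [0,0,0],
    [0,0,0],
    [0,0,0],
    [0,0,0],
    [0,0,0],
    [0,0,0],
    [0,0,0],
    [0,0,0],
    [0,0,0],
  ],
  translation=[
    [-0.01,0,0],
    [-0.02,0,0],
    [-0.02,0,-0.03],
    [-0.02,0,-0.07],
    [-0.02,0,-0.12],
    [-0.02,0,-0.16],
    [-0.02,-0.05,-0.17],
    [-0.02,-0.1,-0.17],
    [-0.02,-0.16,-0.17],
    [-0.02,-0.16,-0.17],
  ],
  grip=[1,1,1,1,1,1,1,1,1,1],
)

```text
clock: 15.4
tool_pos: [0.4517, 0.2043, 0.2451]
eef_rot: [0.996, 0.085, 0.0, -0.002]
contact_force: [0.8, -1.1, -0.5]
opening: 0.005
finger_force: 0.0
```

```bash
python3 - <<'E'
from h import *
import cv2
im=cams.snapshot('top'); cv2.imwrite('pics/t3.png',im[...,::-1]);im2=cams.snapshot('side')
cv2.imwrite('pics/t4.png',cv2.resize(im[200:400,180:400,::-1],(660,600),interpolation=cv2.INTER_CUBIC))
B=R.from_euler('z',.157);c=np.array([.480,.079,0])
for n in('tagged_stem','tagged_tip','plain_stem','plain_tip','cover','cleat','hammer','ear_defenders','glue'):
  for k in('top','side'):
    for d in models.place_of(k,n)[:1]: print(k,n,np.round(d['position'],4),B.inv().apply(d['position']-c).round(4),round(d['p'],2))
print(r.get_state()['contact_force'])
E
```

```text
top tagged_stem [ 0.5135 -0.0006  0.064 ] [ 0.0206 -0.0839  0.064 ] 0.93
side tagged_stem [0.5124 0.0025 0.0632] [ 0.02   -0.0806  0.0632] 0.89
top tagged_tip [0.5008 0.0693 0.0696] [ 0.019  -0.0128  0.0696] 0.71
side tagged_tip [0.5037 0.0656 0.0625] [ 0.0213 -0.0169  0.0625] 0.68
top plain_stem [ 0.5312 -0.0958  0.0649] [ 0.0232 -0.1807  0.0649] 0.62
side plain_stem [ 0.5288 -0.1007  0.0663] [ 0.0201 -0.1851  0.0663] 0.9
top plain_tip [ 0.5302 -0.096   0.0678] [ 0.0222 -0.1807  0.0678] 0.32
side plain_tip [ 0.4594 -0.0981  0.0613] [-0.048  -0.1717  0.0613] 0.57
top cover [0.4605 0.2009 0.0824] [-0.0002  0.1234  0.0824] 0.88
side cover [0.4588 0.2007 0.0873] [-0.0019  0.1235  0.0873] 0.58
top cleat [0.4642 0.1979 0.1045] [0.003  0.1199 0.1045] 0.97
side cleat [0.461  0.2057 0.1025] [0.001  0.1281 0.1025] 0.6
top hammer [ 0.6883 -0.0498 -0.0038] [ 0.1856 -0.1598 -0.0038] 0.68
side hammer [ 0.6938 -0.0608  0.001 ] [ 0.1893 -0.1715  0.001 ] 0.76
top ear_defenders [ 0.6429  0.2624 -0.0013] [ 0.1896  0.1557 -0.0013] 0.84
side ear_defenders [0.638  0.2604 0.0024] [0.1844 0.1545 0.0024] 0.61
top glue [ 0.5856 -0.302   0.0022] [ 0.0447 -0.3928  0.0022] 0.98
side glue [ 0.5791 -0.306  -0.0023] [ 0.0377 -0.3958 -0.0023] 0.9
[-0.52378466  0.05930251 -0.36353013]
```

View pics/t4.png

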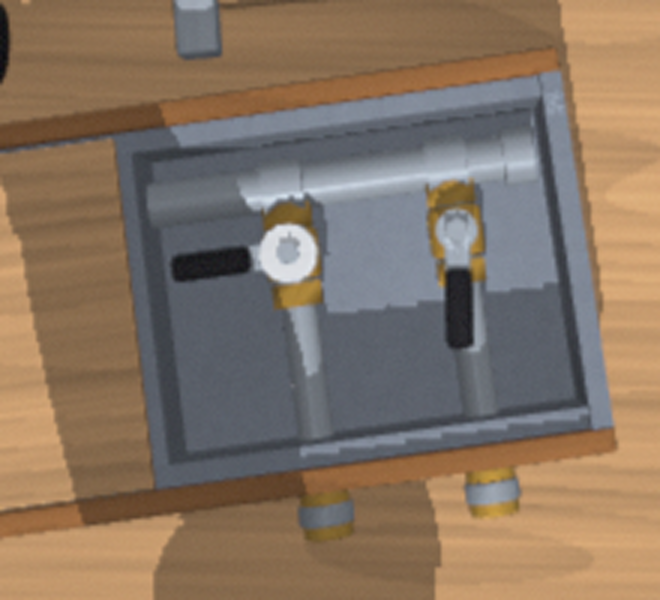

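View pics/t3.png

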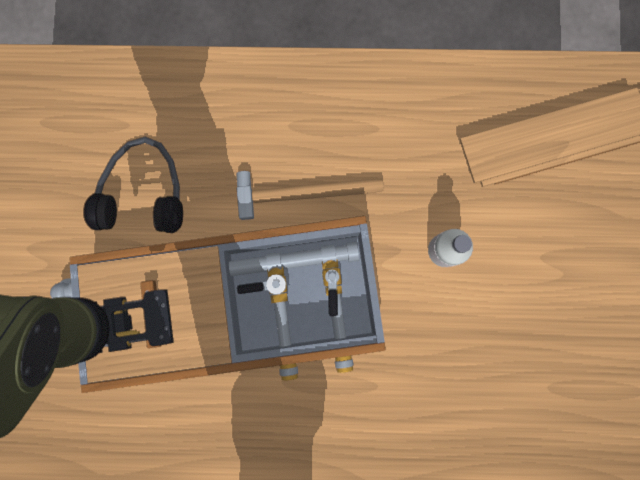

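The tagged lever now lies square across its pipe, sleeve at (172–250, 264) in the crop. The plain lever at (458,308) is unmoved, the cover is against the left end wall, and the bystanders are where they were.

```bash
python3 -c "
from plant import r
print(r.finish_job())"
```

```text
the job is handed in; nothing more can be done
None
```

The job is handed in: the cover was pushed left to its end wall, the tagged valve was then turned shut to its stop, and the final pictures show the untagged valve and the bystanders unmoved; no verdict came back.

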